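Sweep the loose screw caps into the sweep tray

TASK

Tidy the table after the water tests: with your fingertips, sweep the three loose white screw caps along the table top, over the ramped lip and into the open-fronted metal sweep tray, until each cap is wholly inside. Slide the caps, do not pick any of them up, and leave the jar, the small bottle, the gas meter and the roll of tape standing where they are.

Things in the scene. Friction and masses are not known exactly. Their poses are not given: they have to be found in the camera images.
- sweep_tray: fixed sheet-steel sweep tray, 150 mm deep (x) by 224 mm wide (y), with side and back walls 2 mm thick and 33 mm high. Origin: under its centre, on the table; x points inward, from the open front (x = -75) to the back wall (inner face x = +73); side walls' inner faces at y = +-110. It lies on the robot's left, its open front towards the robot's right, turned up to 20 degrees either way
- tray_mouth (a point): middle of the tray's open front edge, on the table (tray x = -75 mm, y = 0). The front is open over the whole width; a smooth ramp rises from the table at this edge to the tray's flat floor, which is 2 mm above the table from tray x = -50 mm on. A wire loop sticks out 17 mm behind the back wall
- cap_near: loose white plastic screw cap, a disc 21 mm across and 13 mm high, lying flat on the table to the right of the tray; of the three caps the nearest to the robot. Origin: centre of its underside as it lies at the start (0 mm above the table), z axis up. It may turn about z while it slides
- cap_mid: another such cap (21 mm across, 13 mm high), the middle one of the three in distance ahead of the robot; origin as above
- cap_far: another such cap (21 mm across, 13 mm high), the farthest ahead of the robot; origin as above
- jar: loose white wide-mouth sample jar with its lid on, 33 mm across, 45 mm high, standing between the nearest cap and the middle cap, 52 to 66 mm from the nearest cap's centre. Origin: centre of its underside, z up. Must stay where it is, upright
- small_bottle: loose small white capped bottle, 28 mm across, 55 mm high, standing 88 to 115 mm to the right of the farthest cap (away from the tray, centre to centre). Origin: centre of its underside, z up. Must stay where it is, upright
- gas_meter: loose yellow hand-held gas meter, 112 x 62 x 32 mm, lying flat on the table on the right; origin: centre of its underside. Must stay where it is
- tape_roll: loose roll of yellow tape lying flat, 92 mm across, 30 mm high, on the right near the robot's edge of the table; origin: centre of its underside. Must stay where it is

How it is judged (in metres and radians):
At the end, for the whole second after the job is handed in: each of the three caps is at rest wholly inside the tray: its origin at least 11 mm past the open front edge, between the walls, less than 20 mm above the table; the jar and the small bottle stand upright within 15 mm, the gas meter and the tape roll within 20 mm, of where they were (x of cap_near in the frame of sweep_tray between -0.064 and 0.073 m and y of cap_near in the frame of sweep_tray between -0.11 and 0.11 m and height (world z) of each of cap_near, cap_mid, cap_far below 0.02 m and linear speed of each of cap_near, cap_mid, cap_far below 0.02 m/s and x of cap_mid in the frame of sweep_tray between -0.064 and 0.073 m and y of cap_mid in the frame of sweep_tray between -0.11 and 0.11 m and x of cap_far in the frame of sweep_tray between -0.064 and 0.073 m and y of cap_far in the frame of sweep_tray between -0.11 and 0.11 m and distance of each of jar, small_bottle from where it was at the start of the episode below 0.015 m and angle between each of jar, small_bottle's own z axis and vertical below 0.1 rad and distance of each of gas_meter, tape_roll from where it was at the start of the episode below 0.02 m); the robot touches nothing.
It fails at once if a cap was lifted (more than 20 mm off the table) (height (world z) of any of cap_near, cap_mid, cap_far above 0.02 m).
It fails at once if the jar or the small bottle was moved more than 15 mm or tipped (distance of any of jar, small_bottle from where it was at the start of the episode above 0.015 m or angle between any of jar, small_bottle's own z axis and vertical above 0.4 rad).
It fails at once if the gas meter or the tape roll was moved more than 20 mm (distance of any of gas_meter, tape_roll from where it was at the start of the episode above 0.02 m).
It also fails if it takes over 64 s, if anything falls off the work surface, if the arm or the gripper's body presses on something with over 40 N, if the wrist force passes 120 N, or if a joint passes its speed limit or range.

ROBOT

A 6-joint arm with a two-finger parallel gripper is mounted at the origin on a cart in front of the work surface, level with it; the furniture and walls round the work are solid. World frame = base frame: x ahead of the robot, y to its left, z up, the work surface at z = 0. Lengths are in mm, angles in rad, forces in N, time in s.
With the tool pointing down it reaches from about 400 to 825 mm from the base axis. Payload 7 kg.
Tool frame: the origin (TCP) lies at the very end of the fingers, on their centre line; the grasp point (between the pads) lies 19 mm behind it (robot.pinch_z is the distance from the TCP to the grasp point, in mm); z points along the fingers, y is the line along which they close (so a half turn about z gives the same grasp; the last joint's range is limited). The gripper opens to 88 mm and grips with 3 to 60 N. Pads are 19 mm wide; open, the fingers measure 130 mm over their backs; the gripper's body (78 mm by 193 mm) begins 47 mm behind the grasp point.
Start: joints at [-1.009, 0.359, 0.012, 0, -1.224, -0.288], TCP at [182.488, -649.841, 226.561] pointing down, gripper open.
Joint ranges: [-3.07, 3.07], [-1.43, 2.12], [-1.02, 1.25], [-3.03, 1.67], [-3.05, -0], [-3.03, 3.03]. Speed limits (rad/s): [2.39, 2.39, 3.01, 3.14, 3.14, 3.14].

INTERFACE

Orientations are given as a unit quaternion [w, x, y, z].
In Python, from plant import robot gives the robot as it stands.
- The arm moves only by the tool drive_tool, never from a script. Its argument "moves" is a list of rows, each an object with "travel": the shift along the world's x, y, z in cm, a list of three; "twist": the turn about the world's z in rad. In form: [{"travel": [dx, dy, dz], "twist": twist}, ...]. A call has exactly 10 rows; each row shifts and turns the commanded pose from where the row before left it; what a row does not reach is not made up. A row lasts 1/10 s, in which the tool goes at most 50 mm and 8.59 degrees, less where a joint would pass 70% of its speed; a pose out of reach is approached as far as the arm can. A call with a gripper value outside its range is refused whole. "claw" is the finger opening in cm, from 0 to 8.76, set as the call begins (left out, the last holds). The fingers move at their own pace and stop on an object; the grip force is fixed at half the most. Time passes only in rows, so rows that do not move let the fingers close, or fill a call up. It gives the time, the measured TCP pose, the force, the opening and the grip force at its end, in the units of the state.
- robot.observe(): the state, without advancing time (a new reading comes with each control period).
- robot.snapshot(name): name is "scene" or "side" or "wrist"; returns a dict with "image" (420x560x3 uint8, red, green, blue), "fx", "fy", "cx", "cy" (pixels), "cam_to_world" (4x4, takes a point from camera to world coordinates); the wrist camera has in their place "mount" (4x4, takes a point from camera to tool coordinates, whose origin is the TCP and whose axes are the flange's). Camera axes: x right, y up, looking along -z (the intrinsics and any distortion apply to the point x, -y, -z); pixel columns grow to the right and rows downward; lengths in mm; the calibration is good to about 2 mm. A picture is of the moment at which its call begins: read the wrist's pose just before it. There is no depth.
- robot.close_job(): hands the job in; it is judged then, once.
The state is a dict: "clock": time; "qpos": joint angles; "qd": joint speeds; "joint_efforts": joint torques, N m; "position": TCP position; "orientation": TCP orientation; "force": force on the tool from outside, world axes, zero at the start; "moment": the same for the moment, N m; "width": opening from 0.0 (shut) to 1.0 (fully open); "grasp_force": force on a finger pad.
Only numpy, scipy, OpenCV 4.12 (cv2) and the standard library are available. Lean on these libraries where they do the work, as an engineer would, in place of code of your own. Each camera call takes 0.05 s, during which the arm holds its last target. There are 200 camera calls.

## Working session

There is one attempt and no reset: what is moved stays moved. The work goes in short steps, Python scripts to look and compute and a tool call to move; the robot and the scene stay as the last step left them, time stands still between calls to the robot, and variables do not carry over. Pictures are saved under pics/ and viewed, at most 10 in all, crops included, and the job is handed in when it is done.

Besides the shell and the picture viewer there is one more tool, called as name(argument=value, ...) on one line, values as JSON. drive_tool: Moves the arm, as the interface text tells. Its arguments: {"type":"object","properties":{"moves":{"type":"array"},"claw":{"type":"number"}},"required":["moves"]}

```bash
mkdir -p pics; cat > h.py <<'E'
import numpy as np,cv2
from plant import robot
def snap(n,f):
    s=robot.observe();d=robot.snapshot(n);cv2.imwrite('pics/'+f,cv2.cvtColor(np.asarray(d['image']),cv2.COLOR_RGB2BGR))
    np.save('pics/'+f+'.npy',{**{k:v for k,v in d.items() if k!='image'},'s':s},allow_pickle=True);return d
def w(f,u,v,z):
    d=np.load('pics/'+f+'.npy',allow_pickle=True).item();M=np.array(d['cam_to_world'])
    r=M[:3,:3]@np.array([(u-d['cx'])/d['fx'],-(v-d['cy'])/d['fy'],-1.]);o=M[:3,3]
    return (o+r*(z-o[2])/r[2]).round(1)
def px(f,p):
    d=np.load('pics/'+f+'.npy',allow_pickle=True).item();M=np.linalg.inv(np.array(d['cam_to_world']))
    c=M[:3,:3]@p+M[:3,3];return d['cx']+d['fx']*c[0]/-c[2],d['cy']-d['fy']*c[1]/-c[2]
E
python3 - <<'E'
from h import *
for n in('scene','side'):
    d=snap(n,n+'1.png');print({k:np.round(v,2).tolist() for k,v in d.items() if k!='image'})
print(robot.observe())
E
```

```text
{'fx': 534.99, 'fy': 534.99, 'cx': 277.3, 'cy': 217.57, 'cam_to_world': [[-0.67, 0.37, -0.65, -169.57], [-0.75, -0.31, 0.59, 635.06], [0.02, 0.87, 0.49, 590.25], [0.0, 0.0, 0.0, 1.0]]}
{'fx': 462.8, 'fy': 462.8, 'cx': 279.69, 'cy': 209.62, 'cam_to_world': [[-0.97, 0.12, -0.21, 326.12], [-0.24, -0.45, 0.86, 842.03], [0.01, 0.88, 0.47, 487.4], [0.0, 0.0, 0.0, 1.0]]}
{'clock': 0.1, 'qpos': array([-1.00887377e+00,  3.59307457e-01,  1.11637753e-02, -2.94041059e-04,
       -1.22409722e+00, -2.88119297e-01]), 'qd': array([-0.00035583, -0.00073932,  0.00204251,  0.00031416,  0.00066146,
       -0.00026262]), 'joint_efforts': array([-1.88704427e-03, -5.84162915e+01,  2.93749988e+01,  7.01548800e+00,
        1.01368886e-02, -6.72695614e-05]), 'position': array([ 182.38418118, -649.44757954,  225.72982259]), 'orientation': array([-1.71890288e-04, -1.36424767e-01,  9.90650161e-01,  7.15026305e-04]), 'force': array([-0.05975959,  0.49250308, -1.05372487]), 'moment': array([0.01019013, 0.01341698, 0.0652828 ]), 'grasp_force': 0.0, 'width': 1.0033551895941932}
```

View pics/scene1.png

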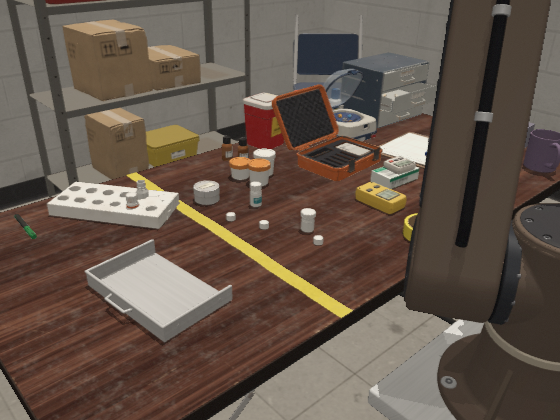

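View pics/side1.png

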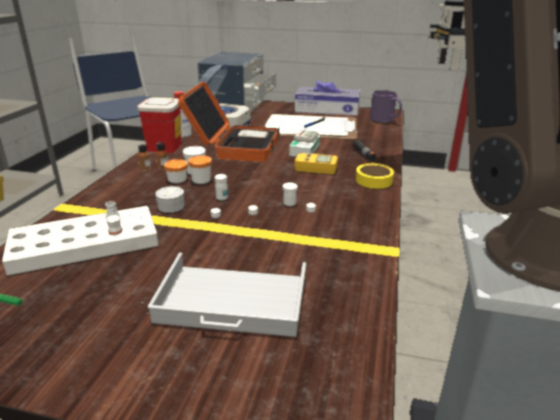

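The scene view shows the caps at about (231,217) far, (264,225) mid and (319,240) near. The jar is at (308,220), the bottle at (256,195), and the tray at lower left with its back-wall loop facing the camera. The side view has the caps at (215,213), (253,210) and (311,207), and the tray's open front at v≈270.

```bash
python3 - <<'E'
from h import *
def blob(f,u,v):
    g=cv2.imread('pics/'+f).min(2)[v-9:v+10,u-9:u+10].astype(float);m=(g>110)
    n,l,s,c=cv2.connectedComponentsWithStats(m.astype(np.uint8));k=1+np.argmax(s[1:,4]);return c[k]+[u-9,v-9],s[k]
S={'near':((319,240),(311,207)),'mid':((264,225),(253,210)),'far':((231,217),(215,213))}
for k,(a,b) in S.items():
    for f,q in(('scene1.png',a),('side1.png',b)):
        c,s=blob(f,*q);print(k,f,c.round(1),s,w(f,*c,7.5))
print('jar',w('scene1.png',308,229,5),w('side1.png',290,203,5),'top',w('scene1.png',308,213,45),w('side1.png',290,187,45))
print('bot',w('scene1.png',256,204,5),w('side1.png',221.5,197,5),'top',w('scene1.png',256,185,55),w('side1.png',221.5,177,55))
for n,p in (('BL',(88,268)),('FL',(153,245)),('BR',(163,325)),('FR',(230,290))): print(n,w('scene1.png',*p,33))
a=cv2.imread('pics/scene1.png')[180:345,75:345];b=cv2.imread('pics/side1.png')[165:340,140:340]
a=cv2.resize(a,None,fx=2.2,fy=2.2,interpolation=3)[:, :];cv2.imwrite('pics/ca.png',a)
cv2.imwrite('pics/cb.png',cv2.resize(b,None,fx=3,fy=3,interpolation=3))
E
```

```text
near scene1.png [317.8 239.4] [ 3  4 10 10 85] [480.7 -71.2   7.5]
near side1.png [310.5 206.5] [ 4  4 10 10 82] [476.1 -72.    7.5]
mid scene1.png [263.7 223.9] [ 4  4 10  9 76] [603.3 -27.1   7.5]
mid side1.png [252.5 209.1] [ 4  4 10 10 83] [598.7 -27.3   7.5]
far scene1.png [230.4 216. ] [ 4  4  9  9 70] [679.    6.6   7.5]
far side1.png [215.1 212. ] [ 4  3 11 11 87] [674.1   6.2   7.5]
jar [527.7 -88.9   5. ] [525.6 -82.1   5. ] top [528.3 -87.   45. ] [526.4 -82.9  45. ]
bot [690.1 -77.4   5. ] [688.  -71.9   5. ] top [689.2 -76.9  55. ] [686.4 -75.1  55. ]
BL [652.9 349.7  33. ]
FL [645.9 220.1  33. ]
BR [429.  329.1  33. ]
FR [433.1 194.5  33. ]
```

View pics/cb.png

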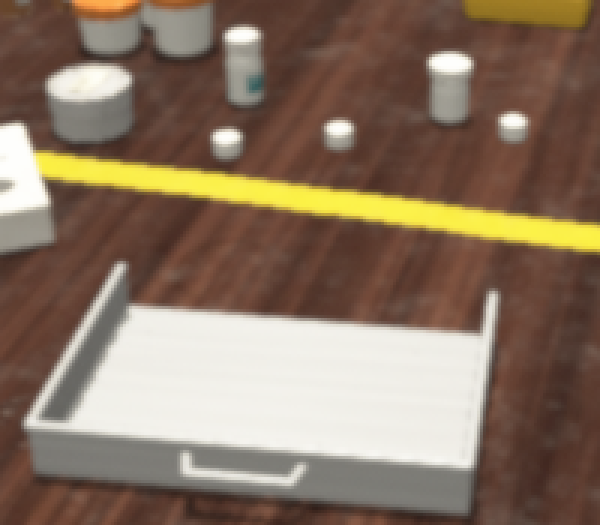

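View pics/ca.png

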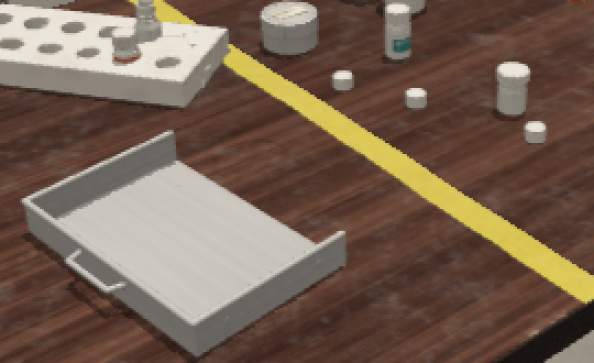

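The crops agree: the tray's front faces the caps and is turned only a few degrees. Cameras disagree by about 5 mm in x, so I'll move the tool to hover near the first cap and take a wrist look.

drive_tool(claw=1.2, moves=[{"travel": [1.5, 2.7, 0], "twist": 0.12}, {"travel": [1.5, 2.7, 0], "twist": 0.12}, {"travel": [1.5, 2.7, 0], "twist": 0.12}, {"travel": [1.5, 2.7, 0], "twist": 0.12}, {"travel": [1.5, 2.7, 0], "twist": 0.12}, {"travel": [1.5, 2.7, 0], "twist": 0.12}, {"travel": [1.5, 2.7, 0], "twist": 0.12}, {"travel": [1.5, 2.7, 0], "twist": 0.12}, {"travel": [1.5, 2.7, 0], "twist": 0.12}, {"travel": [1.5, 2.7, 0], "twist": 0.12}])

```text
clock: 1.1
position: [332.7, -378.6, 226.3]
orientation: [0.0, -0.674, 0.739, 0.0]
force: [0.9, -0.6, 0.8]
width: 0.163
grasp_force: 0.0
```

drive_tool(moves=[{"travel": [1.5, 2.7, 0], "twist": 0.06}, {"travel": [1.5, 2.7, 0], "twist": 0}, {"travel": [1.5, 2.7, 0], "twist": 0}, {"travel": [1.5, 2.7, 0], "twist": 0}, {"travel": [1.5, 2.7, 0], "twist": 0}, {"travel": [1.5, 2.7, 0], "twist": 0}, {"travel": [1.5, 2.7, 0], "twist": 0}, {"travel": [1.5, 2.7, 0], "twist": 0}, {"travel": [1.5, 2.7, 0], "twist": 0}, {"travel": [0, 0, 0], "twist": 0}])

```text
clock: 2.1
position: [468.7, -134.6, 226.3]
orientation: [0.0, -0.695, 0.719, 0.0]
force: [-0.4, -0.0, 0.7]
width: 0.133
grasp_force: 0.0
```

```bash
python3 - <<'E'
from h import *
d=snap('wrist','w1.png');s=np.load('pics/w1.png.npy',allow_pickle=True).item()['s'];print(s['position'],s['orientation'],s['clock'],np.round(d['mount'],2).tolist())
for n,p in (('BL',(86.4,271.4)),('FL',(152.7,240.5)),('BR',(163.6,327.7)),('FR',(231.4,285.9))): print(n,w('scene1.png',*p,33))
for n,p in (('BL',(149.3,307.7)),('FL',(180.7,253)),('BR',(297.7,321)),('FR',(304.3,262.3))): print(n,w('side1.png',*p,33))
print('rack',w('scene1.png',159,228,0),w('scene1.png',178,193,20),'canister',w('scene1.png',206,201,0))
E
```

```text
[ 468.74888896 -134.57538899  226.28537663] [ 4.23220044e-05 -6.94836442e-01  7.19167789e-01  8.78645890e-05] 2.1 [[-0.0, 0.97, 0.24, 65.07], [1.0, 0.0, 0.0, 0.05], [-0.0, 0.24, -0.97, -157.44], [0.0, 0.0, 0.0, 1.0]]
BL [644.6 356.5  33. ]
FL [660.9 212.   33. ]
BR [422.9 331.7  33. ]
FR [440.9 185.5  33. ]
BL [642.1 360.4  33. ]
FL [659.4 211.4  33. ]
BR [421.  334.4  33. ]
FR [440.5 185.4  33. ]
rack [746.8 150.    0. ] [830.4  46.5  20. ] canister [786.3  -1.9   0. ]
```

View pics/w1.png

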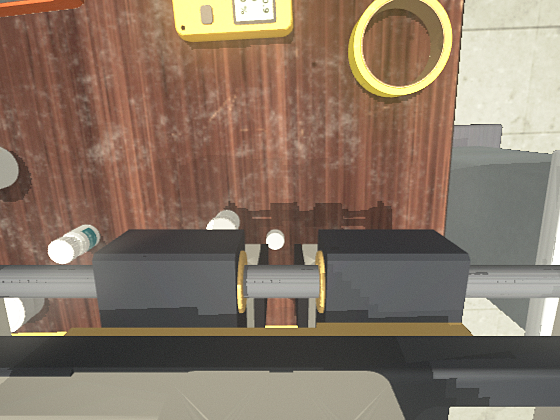

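The wrist view shows cap_near at (275,240), the jar at (224,220), and the bottle at (75,243), with the fingers either side of the cap's column.

```bash
cat >> h.py <<'E'
def ww(f,u,v,z):
    from scipy.spatial.transform import Rotation as R
    d=np.load('pics/'+f+'.npy',allow_pickle=True).item();s=d['s'];T=np.eye(4);q=s['orientation'];T[:3,:3]=R.from_quat([q[1],q[2],q[3],q[0]]).as_matrix();T[:3,3]=s['position']
    M=T@np.array(d['mount']);r=M[:3,:3]@np.array([(u-d['cx'])/d['fx'],-(v-d['cy'])/d['fy'],-1.]);o=M[:3,3]
    return (o+r*(z-o[2])/r[2]).round(1)
E
python3 - <<'E'
from h import *
print('cap top',ww('w1.png',275,238.5,13),'jar lid',ww('w1.png',219,226,45),'bottle top',ww('w1.png',62,249,55))
E
```

```text
cap top [477.3 -75.1  13. ] jar lid [ 532.7 -101.2   45. ] bottle top [689.9 -85.8  55. ]
```

drive_tool(moves=[{"travel": [0.7, 3.1, -2.6], "twist": 0}, {"travel": [0, 0, -2.6], "twist": 0}, {"travel": [0, 0, -2.6], "twist": 0}, {"travel": [0, 0, -2.6], "twist": 0}, {"travel": [0, 0, -2.6], "twist": 0}, {"travel": [0, 0, -2.6], "twist": 0}, {"travel": [0, 0, -2.6], "twist": 0}, {"travel": [0, 0, -2.4], "twist": 0}, {"travel": [0, 0, -1.5], "twist": 0}, {"travel": [0, 0, 0], "twist": 0}])

```text
clock: 3.15
position: [472.4, -106.8, 3.6]
orientation: [-0.002, -0.693, 0.72, 0.001]
force: [-0.5, -0.9, -0.3]
width: 0.136
grasp_force: 0.0
```

```bash
python3 - <<'E'
from h import *
snap('scene','s2.png');snap('side','d2.png');s=robot.observe();print(s['position'],s['force'])
a=cv2.imread('pics/s2.png')[190:270,270:380];b=cv2.imread('pics/d2.png')[160:240,250:360]
cv2.imwrite('pics/c2.png',cv2.resize(np.hstack([a,b]),None,fx=3.5,fy=3.5,interpolation=3))
E
```

```text
[ 474.26155619 -106.38586315    5.71605273] [ 0.40592054 -1.25293023  0.48610598]
```

View pics/c2.png

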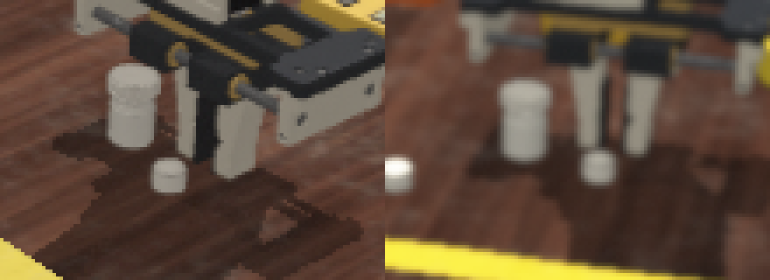

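The crop shows the fingers standing behind the cap, left of the jar and clear of it. The finger gap is at about (614,150) in the side half, and the cap sits slightly to the +x side at (598,168).

```bash
python3 - <<'E'
from h import *
p=robot.observe()['position'];print(p,px('d2.png',p+[0,9.5,0]),px('s2.png',p+[0,9.5,0]),w('d2.png',315.4,203.4,6),w('d2.png',310.5,206.5,7.5))
E
```

```text
[ 474.26155619 -106.38586315    5.71605273] (np.float64(313.22100177186593), np.float64(202.44416038901605)) (np.float64(328.47395675049), np.float64(237.23530281526118)) [468.5 -92.8   6. ] [476.1 -72.    7.5]
```

drive_tool(moves=[{"travel": [0.4, 0, 0], "twist": 0}, {"travel": [0, 0.6, 0], "twist": 0}, {"travel": [0, 0.6, 0], "twist": 0}, {"travel": [0, 0.6, 0], "twist": 0}, {"travel": [0.04, 1.2, 0], "twist": 0}, {"travel": [0.04, 1.2, 0], "twist": 0}, {"travel": [0.04, 1.2, 0], "twist": 0}, {"travel": [0.04, 1.2, 0], "twist": 0}, {"travel": [0.04, 1.2, 0], "twist": 0}, {"travel": [0.04, 1.2, 0], "twist": 0}])

```text
clock: 4.25
position: [480.9, -14.7, 5.6]
orientation: [-0.0, -0.694, 0.72, 0.0]
force: [-0.1, -1.1, 0.3]
width: 0.135
grasp_force: 0.3
```

```bash
python3 - <<'E'
from h import *
snap('scene','s3.png');snap('side','d3.png');s=robot.observe();print(s['position'],s['force'])
a=cv2.imread('pics/s3.png')[180:290,220:350];b=cv2.imread('pics/d3.png')[150:260,230:360]
cv2.imwrite('pics/c3.png',cv2.resize(np.hstack([a,b]),None,fx=3,fy=3,interpolation=3))
E
```

```text
[481.23978166 -14.29207567   5.62430886] [ 0.06484847  0.53981936 -0.35346673]
```

View pics/c3.png

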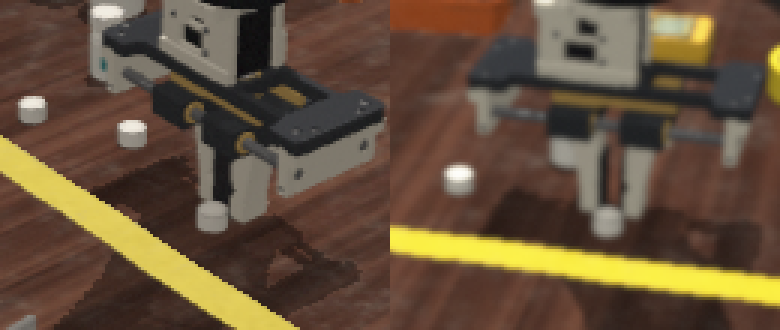

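The cap is centred in the finger gap at (212,215) and (607,222), and is being pushed well. I'll continue into the tray.

drive_tool(moves=[{"travel": [0.04, 1.2, 0], "twist": 0}, {"travel": [0.04, 1.2, 0], "twist": 0}, {"travel": [0.04, 1.2, 0], "twist": 0}, {"travel": [0.04, 1.2, 0], "twist": 0}, {"travel": [0.04, 1.2, 0], "twist": 0}, {"travel": [0.04, 1.2, 0], "twist": 0}, {"travel": [0.04, 1.2, 0], "twist": 0}, {"travel": [0.04, 1.2, 0], "twist": 0}, {"travel": [0.04, 1.2, 0], "twist": 0}, {"travel": [0.04, 1.2, 0], "twist": 0}])

```text
clock: 5.35
position: [484.8, 105.2, 5.5]
orientation: [-0.0, -0.694, 0.72, 0.0]
force: [-0.1, 0.5, 0.2]
width: 0.138
grasp_force: 0.0
```

drive_tool(moves=[{"travel": [0.04, 1.2, 0], "twist": 0}, {"travel": [0.04, 1.2, 0], "twist": 0}, {"travel": [0.04, 1.2, 0], "twist": 0}, {"travel": [0.04, 1.2, 0], "twist": 0}, {"travel": [0.04, 1.2, 0], "twist": 0}, {"travel": [0.04, 1.2, 0], "twist": 0}, {"travel": [0.04, 1.2, 0], "twist": 0}, {"travel": [0.04, 1.2, 0], "twist": 0}, {"travel": [0.04, 1.2, 0], "twist": 0}, {"travel": [0, 0.4, 0], "twist": 0}])

```text
clock: 6.35
position: [488.8, 217.6, 5.6]
orientation: [0.0, -0.694, 0.72, -0.0]
force: [-1.2, -0.7, -0.7]
width: 0.135
grasp_force: 0.1
```

```bash
python3 - <<'E'
from h import *
snap('scene','s4.png');snap('side','d4.png');s=robot.observe();print(s['position'],s['force'])
a=cv2.imread('pics/s4.png')[180:345,80:330];b=cv2.imread('pics/d4.png')[165:330,150:340]
cv2.imwrite('pics/c4.png',cv2.resize(np.hstack([a,b]),None,fx=1.8,fy=1.8,interpolation=3))
E
```

```text
[488.48494994 216.85034272   5.48500485] [-0.02861893 -0.38476266  0.00598652]
```

View pics/c4.png

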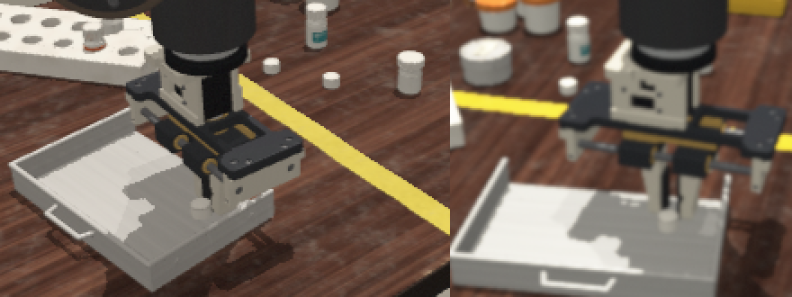

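cap_near is inside the tray at about (200,208), with the jar and bottle standing. Next I retreat and go behind cap_mid.

drive_tool(moves=[{"travel": [0, -2, 0], "twist": 0}, {"travel": [0, -1, 3], "twist": 0}, {"travel": [0, 0, 3.5], "twist": 0}, {"travel": [0, 0, 3], "twist": 0}, {"travel": [2, -4, 0], "twist": 0.04}, {"travel": [2, -4, 0], "twist": 0.04}, {"travel": [2, -4, 0], "twist": 0.04}, {"travel": [2, -4, 0], "twist": 0.04}, {"travel": [2, -4, 0], "twist": 0.04}, {"travel": [2, -4, 0], "twist": 0.03}])

```text
clock: 7.45
position: [608.2, -56.7, 100.5]
orientation: [0.0, 0.772, -0.635, -0.0]
force: [0.2, 0.8, 0.2]
width: 0.136
grasp_force: 0.0
```

```bash
python3 - <<'E'
from h import *
s=robot.observe();print(s['position'],s['orientation'])
E
```

```text
[608.20031668 -56.72261779 100.49189495] [ 8.83886733e-05  7.72209403e-01 -6.35368077e-01 -1.91172277e-04]
```

drive_tool(moves=[{"travel": [0, 0, -2.5], "twist": 0}, {"travel": [0, 0, -2.5], "twist": 0}, {"travel": [0, 0, -2.5], "twist": 0}, {"travel": [0, 0, -1.5], "twist": 0}, {"travel": [0, 0, -0.5], "twist": 0}, {"travel": [0, 0, 0], "twist": 0}, {"travel": [-0.12, 0.59, 0], "twist": 0}, {"travel": [-0.12, 0.59, 0], "twist": 0}, {"travel": [-0.12, 0.59, 0], "twist": 0}, {"travel": [-0.12, 0.59, 0], "twist": 0}])

```text
clock: 8.45
position: [603.9, -29.4, 6.2]
orientation: [-0.0, 0.772, -0.636, 0.0]
force: [0.1, -0.3, 0.3]
width: 0.14
grasp_force: 0.2
```

drive_tool(moves=[{"travel": [-0.23, 1.18, 0], "twist": 0}, {"travel": [-0.23, 1.18, 0], "twist": 0}, {"travel": [-0.23, 1.18, 0], "twist": 0}, {"travel": [-0.23, 1.18, 0], "twist": 0}, {"travel": [-0.23, 1.18, 0], "twist": 0}, {"travel": [-0.23, 1.18, 0], "twist": 0}, {"travel": [-0.23, 1.18, 0], "twist": 0}, {"travel": [-0.23, 1.18, 0], "twist": 0}, {"travel": [-0.23, 1.18, 0], "twist": 0}, {"travel": [-0.23, 1.18, 0], "twist": 0}])

```text
clock: 9.45
position: [580.5, 88.7, 5.6]
orientation: [0.0, 0.772, -0.636, -0.0]
force: [0.4, 0.5, 0.7]
width: 0.137
grasp_force: 0.3
```

```bash
python3 - <<'E'
from h import *
snap('scene','s5.png');snap('side','d5.png');s=robot.observe();print(s['position'],s['force'])
a=cv2.imread('pics/s5.png')[180:345,80:330];b=cv2.imread('pics/d5.png')[165:330,150:340]
cv2.imwrite('pics/c5.png',cv2.resize(np.hstack([a,b]),None,fx=1.8,fy=1.8,interpolation=3))
E
```

```text
[580.50932333  89.33391059   5.5729279 ] [0.10005679 0.1739687  0.04803082]
```

View pics/c5.png

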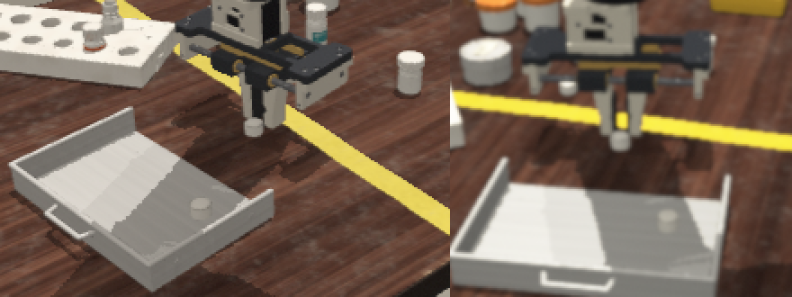

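cap_mid is centred in the gap at (253,128), and cap_near rests in the tray. I'll continue pushing cap_mid.

drive_tool(moves=[{"travel": [-0.23, 1.18, 0], "twist": 0}, {"travel": [-0.23, 1.18, 0], "twist": 0}, {"travel": [-0.23, 1.18, 0], "twist": 0}, {"travel": [-0.23, 1.18, 0], "twist": 0}, {"travel": [-0.23, 1.18, 0], "twist": 0}, {"travel": [-0.23, 1.18, 0], "twist": 0}, {"travel": [-0.23, 1.18, 0], "twist": 0}, {"travel": [-0.23, 1.18, 0], "twist": 0}, {"travel": [-0.23, 1.18, 0], "twist": 0}, {"travel": [-0.23, 1.18, 0], "twist": 0}])

```text
clock: 10.55
position: [557.5, 206.7, 5.6]
orientation: [0.0, 0.772, -0.636, 0.0]
force: [0.8, -1.0, 1.7]
width: 0.133
grasp_force: 0.6
```

drive_tool(moves=[{"travel": [-0.23, 1.18, 0], "twist": 0}, {"travel": [0, 0.4, 0], "twist": 0}, {"travel": [0, 0, 0], "twist": 0}, {"travel": [0.4, -2, 0], "twist": 0}, {"travel": [0.2, -1, 3], "twist": 0}, {"travel": [0, 0, 3.5], "twist": 0}, {"travel": [0, 0, 3], "twist": 0}, {"travel": [2, -3.5, 0], "twist": 0.05}, {"travel": [2, -3.5, 0], "twist": 0.05}, {"travel": [2, -3.5, 0], "twist": 0.05}])

```text
clock: 11.55
position: [621.9, 85.3, 101.1]
orientation: [-0.0, 0.818, -0.575, 0.0]
force: [0.4, -0.1, -0.2]
width: 0.134
grasp_force: 0.0
```

```bash
python3 - <<'E'
from h import *
s=robot.observe();print(s['position'],s['orientation'])
for n in('scene','side'):snap(n,n+'6.png')
for n in('scene','side'):
  # white blobs near expected places
  for nm,p in(('mid',(551,240,9)),('near',(489,236,9)),('far',(679,6.5,7)),):
    u,v=px(n+'6.png',np.array(p));u,v=int(u),int(v);g=cv2.imread('pics/'+n+'6.png').min(2)[v-12:v+13,u-12:u+13].astype(int)
    if nm=='far':
      y,x=np.nonzero(g>110);print(n,nm,w(n+'6.png',u-12+x.mean(),v-12+y.mean(),7.5),len(x))
E
```

```text
[621.90556924  85.33562403 101.10052987] [-4.42488610e-04  8.18170019e-01 -5.74976181e-01  1.25240482e-04]
scene far [679.    6.6   7.5] 70
side far [674.2   5.5   7.5] 88
```

drive_tool(moves=[{"travel": [2.2, -3.5, 0], "twist": 0}, {"travel": [2.2, -3.5, 0], "twist": 0}, {"travel": [2.2, -3.5, 0], "twist": 0}, {"travel": [0, 0, -2.5], "twist": 0}, {"travel": [0, 0, -2.5], "twist": 0}, {"travel": [0, 0, -2.5], "twist": 0}, {"travel": [0, 0, -1.5], "twist": 0}, {"travel": [0, 0, -0.5], "twist": 0}, {"travel": [0, 0, 0], "twist": 0}, {"travel": [0, 0, 0], "twist": 0}])

```text
clock: 12.65
position: [688.2, -18.2, 6.7]
orientation: [-0.001, 0.818, -0.576, 0.001]
force: [-0.0, 0.4, 0.2]
width: 0.134
grasp_force: 0.0
```

drive_tool(moves=[{"travel": [-0.2, 0.57, 0], "twist": 0}, {"travel": [-0.2, 0.57, 0], "twist": 0}, {"travel": [-0.2, 0.57, 0], "twist": 0}, {"travel": [-0.2, 0.57, 0], "twist": 0}, {"travel": [-0.4, 1.13, 0], "twist": 0}, {"travel": [-0.4, 1.13, 0], "twist": 0}, {"travel": [-0.4, 1.13, 0], "twist": 0}, {"travel": [-0.4, 1.13, 0], "twist": 0}, {"travel": [-0.4, 1.13, 0], "twist": 0}, {"travel": [-0.4, 1.13, 0], "twist": 0}])

```text
clock: 13.65
position: [655.0, 73.2, 5.6]
orientation: [0.0, 0.817, -0.576, -0.0]
force: [0.9, -0.4, 0.1]
width: 0.136
grasp_force: 0.2
```

```bash
python3 - <<'E'
from h import *
snap('scene','s7.png');s=robot.observe();p=s['position'];print(p,s['orientation'],s['force'])
e=p+np.array([-.334,.943,0])*18;e[2]=7.5;u,v=px('s7.png',e);print(e,u,v)
g=cv2.imread('pics/s7.png').min(2)
print(g[int(v)-8:int(v)+9,int(u)-12:int(u)+13])
E
```

```text
[654.60752084  74.64789127   5.57104417] [-9.57329381e-05  8.17701381e-01 -5.75642626e-01 -9.41053324e-05] [-1.21923235 -0.10928845 -0.14040699]
[648.59552084  91.62189127   7.5       ] 207.10373914048466 233.81519300859864
[[ 35  37  38  37  61 114 129 130 129 117  50  30  29  30  27  29  31  58
  111 130 130 128 120 117 117]
 [ 50  37  35  39  61 114 131 129 129 117  51  30  28  28  30  28  49  95
  130 130 130 128 119 116 117]
 [ 37  35  35  35  62 115 130 131 130 121  51  30  26  28  31  32  47  95
  130 130 130 127 117 116 117]
 [ 35  33  33  32  47  95 127 130 130 122  69  31  29  29  31  29  49  95
  130 130 130 127 116 116 116]
 [ 36  33  32  32  32  44  74 106 123 126 126 147 148 135 109  96  47  97
  130 130 131 128 119 117 117]
 [ 35  34  31  31  33  36  39  89 145 156 159 161 160 158 153 140  88  97
  130 130 130 129 119 116 118]
 [ 36  32  32  32  31  30  62 126 157 160 163 164 162 161 157 147 127  97
  130 130 131 128 119 118 112]
 [ 33  28  27  26  28  26  79 146 158 161 161 161 159 156 148 133 111  69
  123 127 129 128 120 115 105]
 [ 30  27  27  29  27  27  62 122 13
[... 209 characters left out ...]
47 147 145 144 142 140 139 135 121  50
   34  33  36  45  69 114 109]
 [ 28  30  33  32  36  36  57 108 146 146 145 144 143 140 139 135 120  52
   37  37  37  38  43  75 119]
 [ 34  35  37  39  39  39  51 101 143 146 144 144 142 140 139 128  81  44
   41  42  42  40  40  43  54]
 [ 39  40  38  39  38  39  39  52  84 122 144 143 141 133  95  88  47  44
   45  42  42  41  39  40  37]
 [ 38  37  38  37  37  36  33  33  37  48  55  56  57  55  47  45  42  43
   42  43  43  37  35  36  33]
 [ 39  39  38  38  34  33  34  33  35  35  36  37  39  38  39  42  41  41
   42  39  36  35  34  34  34]
 [ 38  36  36  34  31  38  39  41  40  40  38  40  41  41  42  40  40  41
   36  38  37  35  36  35  36]]
```

drive_tool(moves=[{"travel": [-0.4, 1.13, 0], "twist": 0}, {"travel": [-0.4, 1.13, 0], "twist": 0}, {"travel": [-0.4, 1.13, 0], "twist": 0}, {"travel": [-0.4, 1.13, 0], "twist": 0}, {"travel": [-0.4, 1.13, 0], "twist": 0}, {"travel": [-0.4, 1.13, 0], "twist": 0}, {"travel": [-0.4, 1.13, 0], "twist": 0}, {"travel": [-0.4, 1.13, 0], "twist": 0}, {"travel": [-0.4, 1.13, 0], "twist": 0}, {"travel": [-0.4, 1.13, 0], "twist": 0}])

```text
clock: 14.7
position: [615.0, 186.1, 5.6]
orientation: [0.0, 0.817, -0.576, -0.0]
force: [0.6, -0.3, -0.2]
width: 0.14
grasp_force: 0.1
```

drive_tool(moves=[{"travel": [-0.4, 1.13, 0], "twist": 0}, {"travel": [-0.4, 1.13, 0], "twist": 0}, {"travel": [-0.4, 1.13, 0], "twist": 0}, {"travel": [0, 0, 0], "twist": 0}, {"travel": [0.6, -2, 0], "twist": 0}, {"travel": [0.4, -1, 3], "twist": 0}, {"travel": [0, 0, 4], "twist": 0}, {"travel": [0, -3, 4], "twist": 0}, {"travel": [0, -4, 2], "twist": 0}, {"travel": [0, -4, 0], "twist": 0}])

```text
clock: 15.7
position: [615.4, 78.7, 139.7]
orientation: [-0.003, 0.818, -0.575, 0.002]
force: [0.2, 0.1, -0.4]
width: 0.141
grasp_force: 0.0
```

drive_tool(moves=[{"travel": [0, -4, 0], "twist": 0}, {"travel": [0, -4, 0], "twist": 0}, {"travel": [0, -4, 0], "twist": 0}, {"travel": [0, -4, 0], "twist": 0}, {"travel": [0, -4, 0], "twist": 0}, {"travel": [0, 0, 0], "twist": 0}, {"travel": [0, 0, 0], "twist": 0}, {"travel": [0, 0, 0], "twist": 0}, {"travel": [0, 0, 0], "twist": 0}, {"travel": [0, 0, 0], "twist": 0}])

```text
clock: 16.7
position: [613.5, -120.0, 135.6]
orientation: [-0.0, 0.818, -0.575, 0.0]
force: [-0.6, 0.2, -0.7]
width: 0.134
grasp_force: 0.0
```

```bash
python3 - <<'E'
from h import *
snap('scene','s8.png');snap('side','d8.png');s=robot.observe();print(s['position'],s['force'])
a=cv2.imread('pics/s8.png')[180:345,80:330];b=cv2.imread('pics/d8.png')[165:330,150:340]
cv2.imwrite('pics/c8.png',cv2.resize(np.hstack([a,b]),None,fx=1.8,fy=1.8,interpolation=3))
E
```

```text
[ 613.49899061 -120.15694526  135.61600268] [-0.53118777 -0.4855715  -0.59880025]
```

View pics/c8.png

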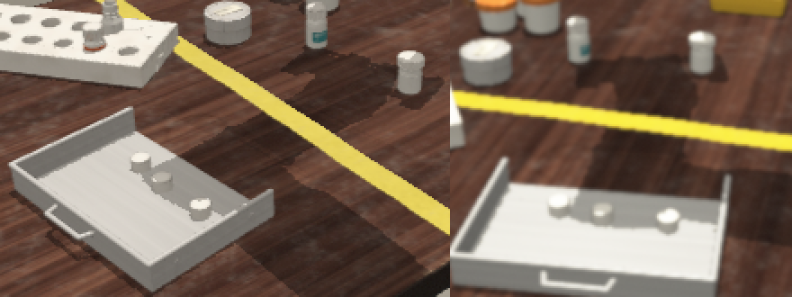

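All three caps are in the tray, at about (140,162), (162,182) and (201,209), and the jar and bottle are standing. I'll check the depths and then hand in.

```bash
python3 - <<'E'
from h import *
ok=True
for u,v in((140,162),(162,182),(201,209)):
    p=w('s8.png',80+u/1.8,180+v/1.8,9);d=(p[:2]-[550,199])@[-.12,.993];print(p,d);ok&=d>18
if ok: print(robot.close_job())
E
```

```text
[597.3 240.9   9. ] 35.93070000000001
[551.8 242.5   9. ] 42.97950000000001
[488.7 237.5   9. ] 45.5865
the job is handed in; nothing more can be done
None
```

All three caps were slid into the tray, each measured 36–46 mm past the front edge. The jar and bottle are still standing and nothing came near the gas meter or tape roll. The job was handed in at about 17 s, and no verdict came back.

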